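Slide the power unit into the test bay and start the test

ROBOT

A 7-joint arm with a two-finger parallel gripper is mounted at the origin on the work surface. World frame = base frame: x ahead of the robot, y to its left, z up, the work surface at z = 0. Lengths are in m, angles in degrees, forces in N, time in s.
With the tool pointing down it reaches from about 0.35 to 0.9 m from the base axis. Payload 19.9 kg.
Tool frame: the origin (TCP) lies on the front face of the gripper's body, between the roots of the fingers; the fingertips stand 73 mm ahead of it and the grasp point (between the pads) lies 54 mm ahead of it; z points along the fingers, y is the direction in which the jaws open and shut (so a half turn about z gives the same grasp; the last joint's range is limited). The gripper opens to 85 mm and grips with 20 to 120 N. Pads are 22 mm wide; open, the fingers measure 114 mm over their backs; the gripper's body (76 mm by 85 mm) begins 54 mm behind the grasp point. The pads swing forward as they close: fully open they stand 13 mm farther back than shut.
Start: joints at [70.789, 23.915, -0.59, 92.452, 0.269, 63.638, -3.037], TCP at [0.181, -0.598, 0.304] pointing down, gripper open.
Joint ranges: [-161.28, 161.28], [-22.2, 115.67], [-73.04, 71.86], [3.21, 147.25], [-68.34, 248.33], [10.77, 114.83], [-161.83, 161.83]. Speed limits (degrees/s): [108.29, 108.29, 136.94, 136.94, 172.46, 172.46, 172.46].

INTERFACE

Orientations are given as [roll, pitch, yaw] about the fixed x, y, z axes, in that order (R = Rz(yaw) Ry(pitch) Rx(roll)).
In Python, from bench import observe, camera, camera_model, hand_in gives the robot as it stands. The module is installed in compiled form; this text tells all that it offers.
- The arm moves only by the tool send_rows, never from a script. Its argument "increments" is a list of rows, each a list of 2 entries, a list of its own where there are three numbers: the shift along the world's x, y, z in mm, then the turn, a rotation vector about the world's x, y, z in rad. In form: [[[x, y, z], [rx, ry, rz]], ...]. A call has 1 to 12 rows; each row is the pose to reach, as a shift and turn from the pose commanded when the call began; what a row does not reach only later rows make up. A row lasts 1/12 s, in which the tool goes at most 41.7 mm and 7.16 degrees, less where a joint would pass 70% of its speed; a pose out of reach is approached as far as the arm can. A call with a gripper value outside its range is refused whole. "fingers" is the opening in per cent of the stroke, from 0 (shut) to 100 (fully open), set as the call begins (left out, the last holds). The fingers move at their own pace and stop on an object; "squeeze" is the grip in N (left out, the last holds). Time passes only in rows, so rows that repeat a pose let the fingers close. It gives the time, the measured TCP pose, the force and the opening at its end, in the units of the state.
- observe(): the state, without advancing time (a new reading comes with each control period).
- camera(name): name is "side" or "top" or "wrist"; returns (picture, depth): 384x512x3 uint8, red, green, blue; 384x512 float32, m along the optical axis (not along the pixel's ray), 0 where there is no reading.
- camera_model(name): a dict with "mtx" (3x3 intrinsics, pixels), "pose" (4x4, takes a point from camera to world coordinates). Camera axes: x right, y up, looking along -z (the intrinsics and any distortion apply to the point x, -y, -z); pixel columns grow to the right and rows downward; lengths in m; the calibration is good to about 2 mm. A picture is of the moment at which its call begins: read the wrist's pose just before it. camera_model takes no time and is no camera call; for the wrist camera it gives the pose at the moment of the call.
- hand_in(): hands the job in, once; it reports no verdict.
The state is a dict: "t": time; "joints": joint angles; "joint_velocities": joint speeds; "tau": joint torques, N m; "position": TCP position; "orientation": TCP orientation; "contact_force": force on the tool from outside, world axes, zero at the start; "ft_torque": the same for the moment, N m; "finger_gap": opening from 0.0 (shut) to 1.0 (fully open).
Only numpy, scipy, OpenCV 4.12 (cv2) and the standard library are available. Lean on these libraries where they do the work, as an engineer would, in place of code of your own. Each camera call takes 0.05 s, during which the arm holds its last target. There are 200 camera calls.

TASK

Push the tall, heavy power unit along the bench into the test bay until it is fully home, with its back flat against the bay's low stop. Push it low down, so that it slides on its base and never tips, and do not lift it or carry it by its handle. Once it is home, press the start button on the grey box beside the bay all the way down and let it go, leaving the other things on the bench where they are.

Things in the scene. Friction and masses are not known exactly. Their poses are not given: they have to be found in the camera images.
- unit: tall loose power unit, about 2 kg (sizes in mm): grey plinth 45 high with a white sheet-metal case on it up to 210 and a carry handle (10 mm bar along y) up to 240. Origin at bench level, x to its back, z up. Plinth spans x -120..+50, y -60..+60; case x -45..+50, y -55..+55 (dials on its front reach x -65). Centre of mass near x 0, 105 up. Sliding takes 6 to 20 N; pushed high on the case it tips
- unit_front (a point): centre of the plinth's front face (120 mm wide, 45 high, 75 in front of the case: the place to push), 22 mm above the bench; axes as unit
- unit_back (a point): middle of the unit's lower back edge, at bench level; plinth and case are flush there; axes as unit. It starts 75 to 120 mm in front of the bay's stop, up to about 40 mm off the bay's centre line, the unit turned up to 0.2 rad to the bay
- bay: fixed steel test bay (mm). Origin on the bench, middle of the stop's face; x points into the stop (the way to push), y left along it, z up. Stop: bar 200 long, 24 thick, 35 high. Two side guides 30 high run from it to -x: 144 clear for 32, then flaring to about 170 clear at 59. No floor plate. A fixed grey control box 80 x 80 x 40 high is centred at x -200, y -180
- start_top (a point): centre of the top of the round start button (32 mm across) in a black housing on top of the grey control box; it is pressed straight down
- start (a joint): travel of the start button: 0 up, 0.006 m fully down; springs back; fully down takes about 5 N
- core: bystander: small transformer core, dark steel and copper, 66 x 60 x 50 mm high, origin centre of underside
- jar: bystander: jar with black cap, 52 across, 75 mm high, origin centre of underside
- tray: bystander: open cardboard tray 90 x 90 x 45 mm high, origin centre of underside
Not all that is in view belongs to the job. There is more than one size of the unit; the one meant has the size given above.

How it is judged (in metres and radians):
On the way, in this order (a step that is already met when the one before it is completed fails the run):
1. the unit stands fully home in the bay, flat against the stop (x of unit_back in the frame of bay above -0.008 m and y of unit_back in the frame of bay between -0.02 and 0.02 m and angle between the x axis of unit and the x axis of bay, either way round below 0.06 rad), for 0.2 s.
2. the start button is pressed down (value of joint start above 0.0045 m), for 0.05 s.
At the end, for the whole second after the job is handed in: the unit stands upright and still in the bay between the guides, its back within 8 mm of the stop and square to it within 0.06 rad, and the start button, pressed after that by at least 4.5 mm, is up again (all of step 1 and angle between unit's own z axis and vertical below 0.04 rad and linear speed of unit below 0.01 m/s and value of joint start below 0.002 m); the robot touches nothing.
It fails at once if the unit tips by more than 0.12 rad (angle between unit's own z axis and vertical above 0.12 rad).
It fails at once if the unit is lifted off the bench (more than 10 mm) (height (world z) of unit above 0.01 m).
It fails at once if the start button is pressed before the unit is home (value of joint start above 0.0045 m and x of unit_back in the frame of bay below -0.015 m).
It fails at once if a bystander is moved more than 20 mm (distance of any of core, jar, tray from where it was at the start of the episode above 0.02 m).
It also fails if it takes over 51 s, if anything falls off the work surface, if the arm or the gripper's body presses on something with over 40 N, if the wrist force passes 120 N, or if a joint passes its speed limit or range.

## Working session

There is one attempt and no reset: what is moved stays moved. The work goes in short steps, Python scripts to look and compute and a tool call to move; the robot and the scene stay as the last step left them, time stands still between calls to the robot, and variables do not carry over. Pictures are saved under pics/ and viewed, about 8 in all and at most 12, crops included, and the job is handed in when it is done.

Besides the shell and the picture viewer there is one more tool, called after "Call:" as name(argument=value, ...) on one line, values as JSON. send_rows: Moves the arm, as the interface text tells. Its arguments: {"type":"object","properties":{"increments":{"type":"array"},"fingers":{"type":"number"},"squeeze":{"type":"number"}},"required":["increments"]}

```bash
mkdir -p pics; cat > h.py <<'E'
import numpy as np, cv2
from bench import observe, camera, camera_model, hand_in
def cloud(name):
    m=camera_model(name); im,d=camera(name); K=m["mtx"]; T=np.array(m["pose"])
    v,u=np.mgrid[0:384,0:512]
    P=np.stack([(u-K[0][2])/K[0][0]*d,-(v-K[1][2])/K[1][1]*d,-d],-1)
    W=P@T[:3,:3].T+T[:3,3]; W[d==0]=np.nan
    return im,W
E
python3 - <<'E'
from h import *
o=observe();print(o)
ims=[]
for n in("top","side"):
    im,W=cloud(n);np.save(n+".npy",W);ims.append(im);print(n,camera_model(n))
    cv2.imwrite(f"pics/{n}0.png",cv2.resize(im[:,:,::-1],(800,600)))
    np.save(n+"_im.npy",im)
E
```

```text
{'t': 0.0, 'joints': array([70.78916395, 23.95070059, -0.59074441, 92.4868088 ,  0.26834837,
       63.63750435, -3.03635639]), 'joint_velocities': array([ 0.02037609,  0.01344059,  0.04228893, -0.02486078,  0.06612255,
       -0.01879917,  0.05016683]), 'tau': array([ 3.50008877e-04, -8.64452648e+01,  6.80418648e-01, -4.34905314e+01,
        1.93206029e-02,  7.47201877e-03,  4.23196889e-05]), 'position': array([ 0.18091603, -0.59796424,  0.30322175]), 'orientation': array([-1.79926494e+02,  4.37763999e-03,  1.68338331e+01]), 'contact_force': array([-0.7382197, -0.9739405,  0.2592886]), 'ft_torque': array([ 0.02550198, -0.00806952,  0.05176892]), 'finger_gap': 1.001061108274598}
top {'mtx': array([[476.07156428,   0.        , 257.97665775],
       [  0.        , 476.07156428, 199.80470124],
       [  0.        ,   0.        ,   1.        ]]), 'pose': array([[-0.01607657,  0.99864782, -0.04943756,  0.46212631],
       [-0.99963551, -0.01498063,  0.02245947,  0.04244419],
       [ 0.02168849,  0.04978061,  0.99852466,  1.46562015],
       [ 0.        ,  0.        ,  0.        ,  1.        ]])}
side {'mtx': array([[443.39705601,   0.        , 256.70489041],
       [  0.        , 443.39705601, 192.77267974],
       [  0.        ,   0.        ,   1.        ]]), 'pose': array([[-0.92209296,  0.35964728, -0.14282302,  0.4006846 ],
       [-0.3869041 , -0.86357817,  0.3233233 ,  0.38636066],
       [-0.0070565 ,  0.35339294,  0.93544836,  1.18436425],
       [ 0.        ,  0.        ,  0.        ,  1.        ]])}
```

View pics/top0.png

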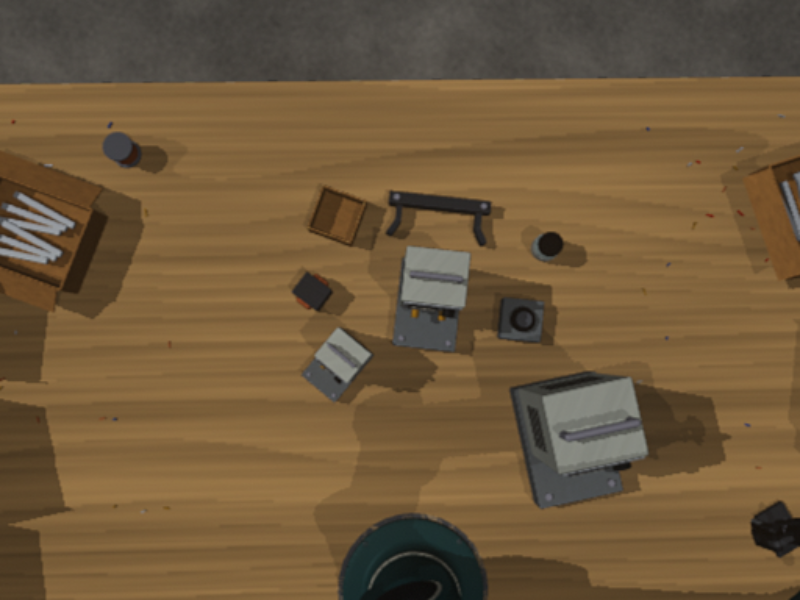

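View pics/side0.png

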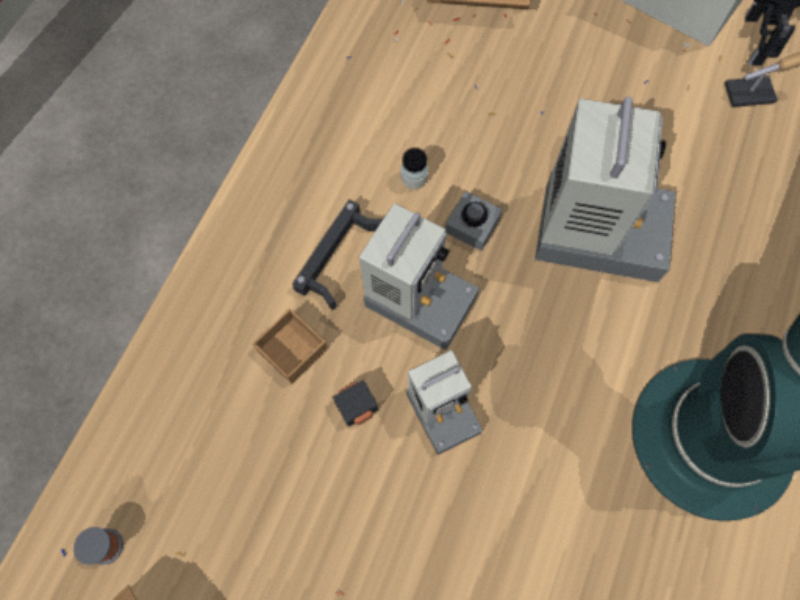

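Top view: the right-size unit is the middle one (plinth front at ~(427,345), case top ~(437,278)). The bay stop runs from (392,197) to (490,207), with the control box at (521,320). The larger and smaller units are decoys.

```bash
python3 - <<'E'
from h import *
W=np.load("top.npy");S=np.load("side.npy")
def pts(W,lo,hi,x,y):
    P=W.reshape(-1,3);m=(P[:,2]>lo)&(P[:,2]<hi)&(P[:,0]>x[0])&(P[:,0]<x[1])&(P[:,1]>y[0])&(P[:,1]<y[1]);return P[m]
def px(u,v): return W[int(v*.64),int(u*.64)].round(3)
for n,q in dict(stopL=(397,198),stopR=(484,208),plF=(427,342),case=(437,262),btn=(523,319),box=(505,335),jar=(550,243),core=(314,292),tray=(338,215),big=(600,400),bench=(600,250)).items(): print(n,px(*q))
def rect(n,P):
    r=cv2.minAreaRect((P[:,:2]*1000).astype(np.float32)); print(n,len(P),"c",np.round(r[0],1),"size",np.round(r[1],1),"ang",round(r[2],2),"corners",cv2.boxPoints(r).round(0).tolist(),"z",np.median(P[:,2]).round(4))
for nm,V in(("top",W),("side",S)):
    print(nm)
    c=px(437,262)[:2];p=px(427,342)[:2]
    rect("case",pts(V,.2,.216,(c[0]-.1,c[0]+.1),(c[1]-.09,c[1]+.09)))
    rect("plinth",pts(V,.038,.05,(p[0]-.05,p[0]+.065),(p[1]-.08,p[1]+.08)))
    a,b=px(397,198),px(484,208)
    rect("stop",pts(V,.032,.042,(min(a[0],b[0])-.03,max(a[0],b[0])+.03),(b[1]-.03,a[1]+.03)))
    rect("guides",pts(V,.025,.0325,(min(a[0],b[0])-.09,max(a[0],b[0])-.012),(b[1]-.03,a[1]+.03)))
    q=px(523,319)
    rect("btn",pts(V,q[2]-.004,q[2]+.01,(q[0]-.04,q[0]+.04),(q[1]-.04,q[1]+.04)))
    rect("box",pts(V,.034,.045,(q[0]-.07,q[0]+.07),(q[1]-.07,q[1]+.07)))
E
```

```text
stopL [0.757 0.019 0.034]
stopR [ 0.733 -0.147  0.04 ]
plF [ 0.477 -0.034  0.042]
case [ 0.611 -0.043  0.207]
btn [ 0.516 -0.214  0.063]
box [ 0.487 -0.185  0.037]
jar [ 0.659 -0.269  0.073]
core [0.576 0.182 0.05 ]
tray [ 0.731  0.136 -0.   ]
big [ 0.376 -0.296  0.281]
bench [ 0.653 -0.385 -0.001]
top
case 1376 c [584.9 -40.3] size [110.   98.5] ang 82.76 corners [[529.0, -89.0], [627.0, -101.0], [641.0, 8.0], [543.0, 20.0]] z 0.2094
plinth 859 c [502.2 -29.6] size [120.2  76.2] ang 83.45 corners [[457.0, -85.0], [533.0, -94.0], [547.0, 26.0], [471.0, 34.0]] z 0.0446
stop 450 c [738.2 -61.6] size [197.5  61.4] ang 89.31 corners [[706.0, -160.0], [768.0, -161.0], [770.0, 37.0], [709.0, 38.0]] z 0.0353
guides 193 c [715.2 -60.3] size [196.6  75.7] ang 83.62 corners [[667.0, -154.0], [742.0, -162.0], [764.0, 33.0], [688.0, 42.0]] z 0.0293
btn 71 c [ 517.3 -212.9] size [32.3 26.9] ang 88.49 corners [[503.0, -229.0], [530.0, -229.0], [531.0, -197.0], [504.0, -196.0]] z 0.0624
box 463 c [ 517.2 -215.5] size [80.5 79.8] ang 83.09 corners [[473.0, -251.0], [552.0, -260.0], [562.0, -180.0], 
[... 152 characters left out ...]
.0]] z 0.2091
plinth 1048 c [502.6 -31.2] size [120.6  74.7] ang 82.91 corners [[458.0, -86.0], [532.0, -96.0], [547.0, 24.0], [473.0, 33.0]] z 0.0445
stop 447 c [738.1 -64.3] size [ 68.1 197.8] ang 0.25 corners [[704.0, 34.0], [704.0, -163.0], [773.0, -163.0], [772.0, 35.0]] z 0.0347
guides 240 c [715.1 -61.4] size [199.3  68.9] ang 85.86 corners [[674.0, -158.0], [742.0, -163.0], [757.0, 35.0], [688.0, 40.0]] z 0.0292
btn 69 c [ 518.8 -216.6] size [28.6 28.4] ang 26.82 corners [[500.0, -210.0], [512.0, -236.0], [538.0, -223.0], [525.0, -197.0]] z 0.0614
box 476 c [ 517.8 -216.6] size [82.1 80.4] ang 83.47 corners [[473.0, -253.0], [553.0, -262.0], [562.0, -180.0], [483.0, -171.0]] z 0.0393
```

```bash
python3 - <<'E'
from h import *
for nm in("top","side"):
    P=np.load(nm+".npy").reshape(-1,3)
    m=(P[:,2]>.026)&(P[:,2]<.042)&(P[:,0]>.715)&(P[:,0]<.79)&(P[:,1]>-.17)&(P[:,1]<.045)
    Q=P[m]
    # line through stop: x=a+b*y, iterate
    a,b=.745+.064*.14,.14
    for w in(.022,.018,.015,.014,.014,.014):
        r=Q[:,0]-a-b*Q[:,1]; k=abs(r)<w; b,a=np.polyfit(Q[k,1],Q[k,0],1)
    r=cv2.minAreaRect((Q[k,:2]*1000).astype(np.float32))
    print(nm,k.sum(),"yaw",-np.degrees(np.arctan(b)),r,"z",np.percentile(Q[k,2],[5,50,95]))
    th=-np.arctan(b);ex=np.array([np.cos(th),np.sin(th)]);ey=np.array([-ex[1],ex[0]])
    c=np.array(r[0])/1000
    d=(Q[k,:2]-c);print("ext x",np.percentile(d@ex,[1,99]),"y",np.percentile(d@ey,[1,99]))
    o=c-.012*ex; print("bay origin",o)
    L=lambda p:((np.array(p)-o)@ex,(np.array(p)-o)@ey)
    print("box",L([.5175,-.216]),"case c",L([.5855,-.041]),"plinth top c",L([.5023,-.030]))
    G=P[(P[:,2]>.024)&(P[:,2]<.034)];g=np.stack(L(G[:,:2]),-1) if 0 else np.stack([(G[:,:2]-o)@ex,(G[:,:2]-o)@ey],-1)
    for lo in(-.03,-.02,-.05):
        s=g[(abs(g[:,0]-lo)<.005)&(abs(g[:,1])<.11)]; print("guide at",lo,np.sort(s[:,1]).round(3)[::2])
E
```

```text
top 548 yaw -6.740420049352811 ((747.4002685546875, -62.40534973144531), (199.74156188964844, 26.764463424682617), 83.19764709472656) z [0.02859287 0.03446595 0.03988399]
ext x [-0.01161319  0.01286213] y [-0.09756546  0.09725289]
bay origin [ 0.73548321 -0.06099689]
box (np.float64(-0.19828360792842908), np.float64(-0.17951672431625929)) case c (np.float64(-0.1512936042253572), np.float64(0.0022549444112552885)) plinth top c (np.float64(-0.235209618657054), np.float64(0.0034136168840716123))
guide at -0.03 [-0.085 -0.082 -0.082 -0.079 -0.078 -0.076 -0.073 -0.072  0.074  0.077
  0.078  0.081  0.083  0.086]
guide at -0.02 [-0.084 -0.081 -0.08  -0.078 -0.075 -0.072 -0.071  0.073  0.078  0.079
  0.081  0.084]
guide at -0.05 [-0.096 -0.094 -0.093 -0.09  -0.088 -0.087 -0.084 -0.083 -0.081  0.082
  0.085  0.087  0.088  0.091  0.094  0.096]
side 580 yaw -6.690432052755282 ((748.6865844726562, -64.05821990966797), (199.46969604492188, 27.174924850463867), 83.55487823486328) z [0.02875682 0.03388295 0.0383107 ]
ext x [-0.01268411  0.01271501] y [-0.09785599  0.09886873]
bay origin [ 0.7367683  -0.06266016]
box (np.float64(-0.19991027187079322), np.float64(-0.17784144076338887)) case c (np.float64(-0.15276169844737308), np.float64(0.0038891621193847606)) plinth top c (np.float64(-0.23667667005195075), np.float64(0.005121047098972084))
guide at -0.03 [-0.084 -0.082 -0.081 -0.08  -0.078 -0.075 -0.074 -0.072  0.072  0.074
  0.077  0.077  0.08   0.081  0.083  0.084]
guide at -0.02 [-0.084 -0.083 -0.079 -0.077 -0.073 -0.072  0.072  0.075  0.076  0.078
  0.078  0.08   0.081  0.084]
guide at -0.05 [-0.093 -0.093 -0.089 -0.082 -0.081  0.081  0.083  0.085  0.087  0.089
  0.092  0.093  0.095  0.097]
```

The unit sits about 104 mm short of the stop, about 3–4 mm left of centre and almost square to the bay (yaw -7° against -6.7°). I'll make a straight low push along the bay's x axis. First I go over the decoys to a point in front of the plinth.

Call:
send_rows(increments=[[[0, 0, 38], [0, 0, 0]], [[0, 0, 76], [0, 0, 0]], [[0, 0, 114], [0, 0, 0]], [[0, 0, 150], [0, 0, -0.04]], [[13, 35, 150], [0, 0, -0.08]], [[26, 70, 150], [0, 0, -0.12]], [[39, 105, 150], [0, 0, -0.16]], [[52, 140, 150], [0, 0, -0.2]], [[66, 175, 150], [0, 0, -0.24]], [[80, 210, 150], [0, 0, -0.28]], [[94, 245, 150], [0, 0, -0.32]], [[108, 280, 150], [0, 0, -0.36]]], fingers=60)

```text
t: 1.1
position: [0.2892, -0.3163, 0.4537]
orientation: [180.0, 0.0, -3.9]
contact_force: [1.0, -0.5, -0.0]
finger_gap: 0.6
```

Call:
send_rows(increments=[[[13, 35, 0], [0, 0, -0.02]], [[26, 70, 0], [0, 0, -0.04]], [[39, 105, 0], [0, 0, -0.05]], [[52, 140, 0], [0, 0, -0.05]], [[65, 175, 0], [0, 0, -0.05]], [[78, 210, 0], [0, 0, -0.05]], [[91, 245, 0], [0, 0, -0.05]], [[104, 275, 0], [0, 0, -0.05]], [[115, 299, 0], [0, 0, -0.05]], [[115, 299, 0], [0, 0, -0.05]], [[115, 299, 0], [0, 0, -0.05]], [[115, 299, 0], [0, 0, -0.05]]])

```text
t: 2.1
position: [0.4038, -0.0198, 0.4536]
orientation: [-180.0, 0.0, -6.7]
contact_force: [0.2, -0.0, -0.0]
finger_gap: 0.597
```

Call:
send_rows(increments=[[[0, 0, -38], [0, 0, 0]], [[0, 0, -76], [0, 0, 0]], [[0, 0, -114], [0, 0, 0]], [[0, 0, -152], [0, 0, 0]], [[0, 0, -190], [0, 0, 0]], [[0, 0, -228], [0, 0, 0]], [[0, 0, -266], [0, 0, 0]], [[0, 0, -300], [0, 0, 0]], [[0, 0, -330], [0, 0, 0]], [[0, 0, -355], [0, 0, 0]], [[0, 0, -372], [0, 0, 0]], [[0, 0, -378], [0, 0, 0]]])

```text
t: 3.1
position: [0.4027, -0.0201, 0.0737]
orientation: [180.0, 0.2, -6.7]
contact_force: [-0.4, -0.1, -0.1]
finger_gap: 0.601
```

```bash
python3 - <<'E'
from h import *
im,W=cloud("side")
cv2.imwrite("pics/s1.png",cv2.resize(im[100:320,220:480,::-1],(780,660))[:600])
print(observe()["position"],observe()["contact_force"])
E
```

```text
[ 0.40296169 -0.01992321  0.0740555 ] [-2.22865337  0.30082351 -0.47607027]
```

View pics/s1.png

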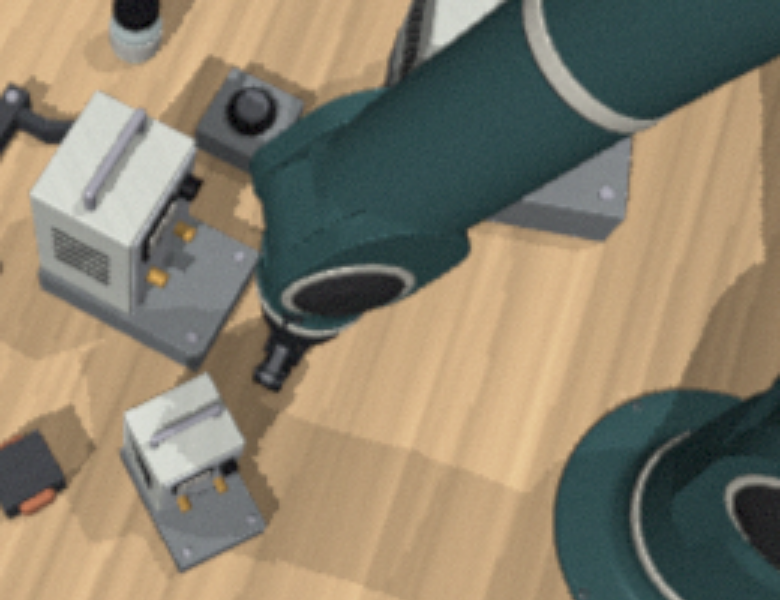

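The fingers stand low, about 50 mm in front of the plinth face, with clear space around them. I'll approach and feel for contact.

Call:
send_rows(increments=[[[10, -1.2, 0], [0, 0, 0]], [[20, -2.3, 0], [0, 0, 0]], [[28, -3.3, 0], [0, 0, 0]], [[35, -4.1, 0], [0, 0, 0]], [[40, -4.7, 0], [0, 0, 0]], [[44, -5.1, 0], [0, 0, 0]], [[47, -5.5, 0], [0, 0, 0]], [[50, -5.8, 0], [0, 0, 0]], [[53, -6.2, 0], [0, 0, 0]], [[56, -6.5, 0], [0, 0, 0]], [[59, -6.9, 0], [0, 0, 0]], [[62, -7.2, 0], [0, 0, 0]]])

```text
t: 4.15
position: [0.4602, -0.0263, 0.0752]
orientation: [179.8, 0.7, -6.6]
contact_force: [-49.1, 2.1, 53.6]
finger_gap: 0.603
```

```bash
cat > u.py <<'E'
from h import *
import sys
im,W=cloud("top")
s=observe();print(s["t"],s["position"],s["contact_force"],s["ft_torque"])
P=W.reshape(-1,3);o=np.array([.7361,-.0618]);th=np.radians(-6.72)
ex=np.array([np.cos(th),np.sin(th)]);ey=np.array([-ex[1],ex[0]])
L=np.stack([(P[:,:2]-o)@ex,(P[:,:2]-o)@ey],-1)
k=(P[:,2]>.2)&(P[:,2]<.216)&(abs(L[:,1])<.09)&(L[:,0]>-.24)&(L[:,0]<.06)
Q=(L[k]*1000).astype(np.float32);r=cv2.minAreaRect(Q);print(r)
b=cv2.boxPoints(r);b=b[np.argsort(b[:,0])];print("front pts",b[:2],"back pts",b[2:])
cv2.imwrite("pics/%s.png"%sys.argv[1],cv2.resize(im[90:300,180:400,::-1],(620,590)))
E
python3 u.py p1
```

```text
4.2 [ 0.46130599 -0.02639162  0.07526328] [-28.97621322   1.04753407  25.4415609 ] [-0.15031444  5.35736355 -0.27886543]
((-147.8218994140625, 4.401390075683594), (98.12425231933594, 109.90338897705078), 0.1269957721233368)
front pts [[-197.0057     59.244205]
 [-196.76212   -50.658916]] back pts [[-98.88168   59.461697]
 [-98.63809  -50.441425]]
```

```bash
python3 - <<'E'
from h import *
a,_=camera("wrist");b,_=camera("side")
cv2.imwrite("pics/w2.png",np.hstack([cv2.resize(a,(400,300)),cv2.resize(b[130:280,260:460],(400,300))])[:,:,::-1])
s=observe();print(s["t"],s["position"],s["orientation"],s["contact_force"],s["ft_torque"],s["joint_velocities"])
E
```

```text
4.3 [ 0.46192205 -0.02642867  0.07525449] [179.84561774   0.49212505  -6.64578992] [-30.2892998    1.49046435  25.44828221] [ 0.07036498  5.45544482 -0.25520603] [-0.02469788  0.06582169  0.04960857  0.00537657  0.08896921 -0.33100106
 -0.0446957 ]
```

View pics/w2.png

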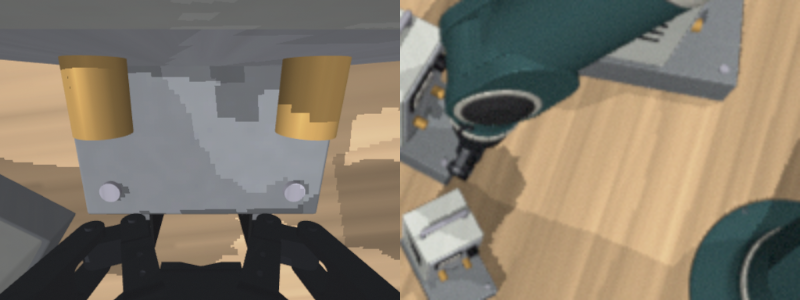

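The fingers are square on the plinth's front face, but they are also pressing down with about 25 N. I'll back off, raise the tool a little and push again more slowly.

Call:
send_rows(increments=[[[-4, 0.5, 0], [0, 0, 0]], [[-10, 1.2, 0], [0, 0, 0]], [[-12, 1.4, 3], [0, 0, 0]], [[-12, 1.4, 6], [0, 0, 0]], [[-12, 1.4, 6], [0, 0, 0]], [[-12, 1.4, 6], [0, 0, 0]]])

```text
t: 4.8
position: [0.4544, -0.0251, 0.0822]
orientation: [-180.0, -0.0, -6.7]
contact_force: [-0.5, -0.4, 0.2]
finger_gap: 0.602
```

Call:
send_rows(increments=[[[2, -0.2, 0], [0, 0, 0]], [[4, -0.5, 0], [0, 0, 0]], [[6, -0.7, 0], [0, 0, 0]], [[7.5, -0.9, 0], [0, 0, 0]], [[9, -1.1, 0], [0, 0, 0]], [[10.5, -1.2, 0], [0, 0, 0]], [[12, -1.4, 0], [0, 0, 0]]])

```text
t: 5.38
position: [0.4629, -0.0262, 0.0811]
orientation: [179.9, 0.4, -6.6]
contact_force: [-27.2, 3.6, 24.3]
finger_gap: 0.6
```

Call:
send_rows(increments=[[[1, -0.1, 0], [0, 0, 0]], [[2, -0.2, 0], [0, 0, 0]], [[3, -0.4, 0], [0, 0, 0]], [[4, -0.5, 0], [0, 0, 0]]])

```text
t: 5.72
position: [0.467, -0.0267, 0.0811]
orientation: [179.9, 0.4, -6.6]
contact_force: [-23.2, 2.7, 16.6]
finger_gap: 0.602
```

Call:
send_rows(increments=[[[2, -0.2, 0.5], [0, 0, 0]], [[4, -0.5, 1], [0, 0, 0]], [[6, -0.7, 1.5], [0, 0, 0]], [[8, -0.9, 2], [0, 0, 0]], [[10, -1.2, 2], [0, 0, 0]], [[12, -1.4, 2], [0, 0, 0]], [[14, -1.6, 2], [0, 0, 0]], [[16, -1.9, 2], [0, 0, 0]], [[18, -2.1, 2], [0, 0, 0]], [[20, -2.3, 2], [0, 0, 0]], [[22, -2.6, 2], [0, 0, 0]], [[24, -2.8, 2], [0, 0, 0]]])

```text
t: 6.72
position: [0.4923, -0.0297, 0.0829]
orientation: [180.0, 0.3, -6.7]
contact_force: [-7.7, 1.4, -4.4]
finger_gap: 0.597
```

```bash
python3 u.py p2
```

```text
6.7667 [ 0.49267848 -0.02973474  0.08293937] [-7.60210922  1.30100686 -4.84309829] [ 0.18813434  1.72671885 -0.03379943]
((-113.55979919433594, 4.439540863037109), (98.15656280517578, 110.1971206665039), 0.3443249464035034)
front pts [[-162.9683     59.242165]
 [-162.30608   -50.952965]] back pts [[-64.81352   59.832047]
 [-64.15129  -50.363083]]
```

Call:
send_rows(increments=[[[2, -0.2, 0], [0, 0, 0]], [[4, -0.5, 0], [0, 0, 0]], [[6, -0.7, 0], [0, 0, 0]], [[8, -0.9, 0], [0, 0, 0]], [[10, -1.2, 0], [0, 0, 0]], [[12, -1.4, 0], [0, 0, 0]], [[14, -1.6, 0], [0, 0, 0]], [[16, -1.9, 0], [0, 0, 0]], [[18, -2.1, 0], [0, 0, 0]], [[20, -2.3, 0], [0, 0, 0]], [[22, -2.6, 0], [0, 0, 0]], [[24, -2.8, 0], [0, 0, 0]]])

```text
t: 7.77
position: [0.5162, -0.0325, 0.0828]
orientation: [180.0, 0.3, -6.7]
contact_force: [-9.0, 1.2, -3.6]
finger_gap: 0.603
```

Call:
send_rows(increments=[[[2, -0.2, 0], [0, 0, 0]], [[4, -0.5, 0], [0, 0, 0]], [[6, -0.7, 0], [0, 0, 0]], [[8, -0.9, 0], [0, 0, 0]], [[10, -1.2, 0], [0, 0, 0]], [[12, -1.4, 0], [0, 0, 0]], [[14, -1.6, 0], [0, 0, 0]], [[16, -1.9, 0], [0, 0, 0]], [[18, -2.1, 0], [0, 0, 0]], [[20, -2.3, 0], [0, 0, 0]], [[22, -2.6, 0], [0, 0, 0]], [[24, -2.8, 0], [0, 0, 0]]])

```text
t: 8.77
position: [0.5403, -0.0352, 0.0827]
orientation: [180.0, 0.3, -6.7]
contact_force: [-9.7, 1.4, -5.4]
finger_gap: 0.602
```

```bash
python3 u.py p3
```

```text
8.8167 [ 0.54064742 -0.03529783  0.08277586] [-7.65421385  0.71683465 -3.89875227] [ 0.13230785  1.66450296 -0.03261076]
((-65.7582015991211, 4.883903503417969), (98.30241394042969, 110.05673217773438), 0.24345926940441132)
front pts [[-115.14279    59.702923]
 [-114.67514   -50.352818]] back pts [[-16.841263  60.120625]
 [-16.373611 -49.935116]]
```

Back about 18 mm from the stop. I'll continue gently and watch the force rise at contact.

Call:
send_rows(increments=[[[1.5, -0.2, 0], [0, 0, 0]], [[3, -0.4, 0], [0, 0, 0]], [[4.5, -0.5, 0], [0, 0, 0]], [[6, -0.7, 0], [0, 0, 0]], [[7.5, -0.9, 0], [0, 0, 0]], [[9, -1.1, 0], [0, 0, 0]], [[10.5, -1.2, 0], [0, 0, 0]], [[12, -1.4, 0], [0, 0, 0]], [[13, -1.5, 0], [0, 0, 0]], [[14, -1.6, 0], [0, 0, 0]]])

```text
t: 9.65
position: [0.5542, -0.0369, 0.0827]
orientation: [180.0, 0.3, -6.7]
contact_force: [-8.9, 1.8, -4.7]
finger_gap: 0.599
```

Call:
send_rows(increments=[[[1, -0.1, 0], [0, 0, 0]], [[2, -0.2, 0], [0, 0, 0]], [[3, -0.4, 0], [0, 0, 0]]])

```text
t: 9.9
position: [0.5572, -0.0372, 0.0826]
orientation: [180.0, 0.3, -6.7]
contact_force: [-8.6, 1.4, -4.2]
finger_gap: 0.599
```

Call:
send_rows(increments=[[[1, -0.1, 0], [0, 0, 0]], [[2, -0.2, 0], [0, 0, 0]]])

```text
t: 10.07
position: [0.5589, -0.0373, 0.0826]
orientation: [180.0, 0.3, -6.6]
contact_force: [-14.6, 1.7, -5.0]
finger_gap: 0.594
```

```bash
python3 u.py p4
```

```text
10.1167 [ 0.55881976 -0.03731611  0.08244459] [-11.27730639   1.710131    -3.70908951] [ 0.39066369  2.27430919 -0.14367911]
((-46.877342224121094, 4.915504455566406), (98.51969146728516, 109.8705825805664), 0.11987139284610748)
front pts [[-96.252014  59.747616]
 [-96.02215  -50.122723]] back pts [[  2.2674637  59.95373  ]
 [  2.4973297 -49.916607 ]]
```

Call:
send_rows(increments=[[[1, -0.1, 0], [0, 0, 0]], [[2, -0.2, 0], [0, 0, 0]], [[2, -0.2, 0], [0, 0, 0]], [[2, -0.2, 0], [0, 0, 0]]])

```text
t: 10.45
position: [0.5591, -0.0372, 0.0818]
orientation: [180.0, 0.5, -6.6]
contact_force: [-22.2, 3.8, -3.1]
finger_gap: 0.602
```

```bash
python3 u.py p5
```

```text
10.5 [ 0.55914164 -0.03718485  0.08180463] [-21.28760159   4.31378775  -2.7615088 ] [ 0.95837437  4.22996726 -0.33074483]
((-47.57533264160156, 4.857387542724609), (110.25011444091797, 98.51178741455078), 89.86144256591797)
front pts [[-96.96439  -50.148396]
 [-96.69778   60.1014  ]] back pts [[  1.5471082 -50.386623 ]
 [  1.8137283  59.86317  ]]
```

View pics/p5.png

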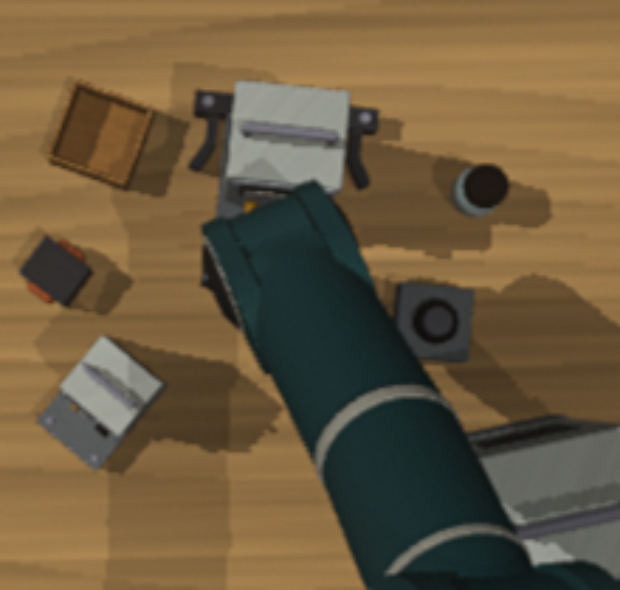

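The unit is home: the force rose from 9 to 22 N with no further motion, square to 0.15° and 5 mm off centre. Now I retreat. Before going to the button I'll check how much room the arm has over the big decoy.

Call:
send_rows(increments=[[[-3, 0.4, 0], [0, 0, 0]], [[-10, 1.2, 0], [0, 0, 0]], [[-25, 2.9, 0], [0, 0, 0]], [[-45, 5.3, 0], [0, 0, 0]], [[-65, 7.6, 0], [0, 0, 0]], [[-70, 8.2, 30], [0, 0, 0]], [[-70, 8.2, 65], [0, 0, 0]], [[-70, 8.2, 103], [0, 0, 0]], [[-70, 8.2, 141], [0, 0, 0]], [[-70, 8.2, 170], [0, 0, 0]], [[-70, 8.2, 180], [0, 0, 0]], [[-70, 8.2, 180], [0, 0, 0]]], fingers=0)

```text
t: 11.5
position: [0.4938, -0.0296, 0.2664]
orientation: [180.0, -0.3, -6.7]
contact_force: [0.5, -0.3, -0.1]
finger_gap: 0.003
```

```bash
python3 u.py p6; python3 - <<'E'
from h import *
print(observe()["joints"].round(1))
P=np.load("top.npy").reshape(-1,3);Q=np.load("side.npy").reshape(-1,3)
for V in(P,Q):
    k=(V[:,2]>.1)&(V[:,0]>.15)&(V[:,0]<.5)&(V[:,1]>-.46)&(V[:,1]<-.12);B=V[k]
    r=cv2.minAreaRect((B[:,:2]*1000).astype(np.float32));print("big",cv2.boxPoints(r).round(),B[:,2].max())
_,W=cloud("top");_,S=cloud("side");V=np.vstack([W.reshape(-1,3),S.reshape(-1,3)])
# arm profile by distance from base, where point is arm (above .3)
k=(V[:,2]>.15)&(np.hypot(V[:,0],V[:,1])<.62)&(V[:,0]>.05)
A=V[k]
for x in np.arange(.1,.6,.05):
    a=A[(abs(A[:,0]-x)<.025)&(A[:,2]>.33)]
    if len(a):print(x.round(2),"y",a[:,1].min().round(3),a[:,1].max().round(3),"z",a[:,2].min().round(3),a[:,2].max().round(3))
E
```

```text
11.55 [ 0.49318932 -0.02973179  0.26449505] [-1.37664975  0.17944326 -0.76604931] [0.03097569 0.01841788 0.09035111]
((-50.10361862182617, 5.2990264892578125), (110.0408935546875, 103.47128295898438), 89.64212036132812)
front pts [[-102.18192  -49.3972 ]
 [-101.49459   60.64155]] back pts [[  1.2873505 -50.043495 ]
 [  1.9746857  59.995255 ]]
[  32.8   16.6  -38.2  112.1   12.5   55.2 -108.1]
big [[ 112. -280.]
 [ 170. -435.]
 [ 436. -336.]
 [ 378. -181.]] 0.6149608443334925
big [[ 235. -228.]
 [ 264. -378.]
 [ 417. -348.]
 [ 387. -198.]] 0.32711569467202284
0.1 y -0.047 0.053 z 0.33 0.46
0.2 y -0.128 -0.025 z 0.648 0.752
0.25 y -0.128 -0.018 z 0.614 0.754
0.3 y -0.123 -0.009 z 0.58 0.718
0.35 y -0.114 0.001 z 0.543 0.683
0.4 y -0.102 0.013 z 0.475 0.647
0.45 y -0.094 0.034 z 0.331 0.612
0.5 y -0.092 0.039 z 0.33 0.581
0.55 y -0.083 0.035 z 0.383 0.552
```

Call:
send_rows(increments=[[[4, -30, 0], [0, 0, 0]], [[8, -60, 0], [0, 0, 0]], [[12, -90, 0], [0, 0, 0]], [[16, -120, 0], [0, 0, 0]], [[21, -150, 0], [0, 0, 0]], [[25, -175, 0], [0, 0, 0]], [[25, -186, 0], [0, 0, 0]], [[25, -186, -20], [0, 0, 0]], [[25, -186, -45], [0, 0, 0]], [[25, -186, -70], [0, 0, 0]], [[25, -186, -90], [0, 0, 0]], [[25, -186, -102], [0, 0, 0]]])

```text
t: 12.65
position: [0.5167, -0.2144, 0.1585]
orientation: [-179.9, 0.2, -6.6]
contact_force: [0.5, -0.4, -0.6]
finger_gap: 0.004
```

```bash
python3 - <<'E'
from h import *
a,_=camera("wrist");b,_=camera("side")
cv2.imwrite("pics/w3.png",np.hstack([cv2.resize(a,(400,300)),cv2.resize(b[80:230,230:430],(400,300))])[:,:,::-1])
s=observe();print(s["t"],s["position"],s["orientation"],s["contact_force"])
E
python3 u.py p7
```

```text
12.75 [ 0.51698143 -0.21458341  0.15945816] [-179.89637698    0.22984872   -6.61130971] [0.71947361 0.17026904 1.08506274]
12.8 [ 0.51773202 -0.21485771  0.16109686] [-0.1657831  -0.05716544  0.61268351] [-0.02559677 -0.02366966  0.00331767]
((-47.97883224487305, 5.269306182861328), (109.81918334960938, 98.69120025634766), 89.8897933959961)
front pts [[-97.429955 -49.54527 ]
 [-97.21873   60.27371 ]] back pts [[  1.2610595 -49.735096 ]
 [  1.47229    60.08388  ]]
```

View pics/w3.png

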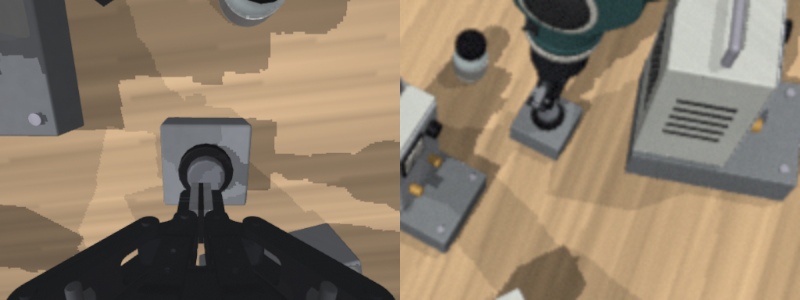

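The closed fingertips are over the button, the unit is still home and nothing is touching. I'll press straight down now.

Call:
send_rows(increments=[[[0, 0, -10], [0, 0, 0]], [[0, 0, -20], [0, 0, 0]], [[0, 0, -25], [0, 0, 0]], [[0, 0, -28], [0, 0, 0]], [[0, 0, -31], [0, 0, 0]], [[0, 0, -31], [0, 0, 0]]])

```text
t: 13.3
position: [0.5179, -0.2155, 0.1306]
orientation: [-180.0, 0.0, -6.7]
contact_force: [-2.4, -0.2, 3.5]
finger_gap: -0.002
```

Call:
send_rows(increments=[[[0, 0, -1], [0, 0, 0]], [[0, 0, -2], [0, 0, 0]], [[0, 0, -3], [0, 0, 0]], [[0, 0, -3], [0, 0, 0]]])

```text
t: 13.63
position: [0.5181, -0.2155, 0.1285]
orientation: [180.0, -0.0, -6.7]
contact_force: [-7.3, 1.2, 16.1]
finger_gap: 0.001
```

The button has bottomed: 16 N against the roughly 5 N needed. Releasing.

Call:
send_rows(increments=[[[0, 0, 0], [0, 0, 0]], [[0, 0, 3], [0, 0, 0]], [[0, 0, 10], [0, 0, 0]], [[0, 0, 25], [0, 0, 0]], [[0, 0, 50], [0, 0, 0]], [[0, 0, 80], [0, 0, 0]], [[0, 0, 110], [0, 0, 0]], [[0, 0, 140], [0, 0, 0]], [[0, 0, 150], [0, 0, 0]], [[0, 0, 150], [0, 0, 0]], [[0, 0, 150], [0, 0, 0]], [[0, 0, 150], [0, 0, 0]]])

```text
t: 14.63
position: [0.5176, -0.2155, 0.2769]
orientation: [-180.0, 0.1, -6.7]
contact_force: [0.5, 1.0, -1.0]
finger_gap: 0.001
```

```bash
python3 u.py p8; python3 - <<'E'
from h import *
_,S=cloud("side");P=S.reshape(-1,3)
k=(np.hypot(P[:,0]-.518,P[:,1]+.216)<.013)&(P[:,2]<.08);print("button z",np.percentile(P[k,2],[10,50,90]),k.sum())
W0=np.load("side.npy")
for n,c in dict(jar=(.66,-.27),core=(.576,.182),tray=(.731,.136)).items():
    r=[]
    for V in(W0.reshape(-1,3),P):
        q=V[(np.hypot(V[:,0]-c[0],V[:,1]-c[1])<.075)&(V[:,2]>.02)&(V[:,2]<.09)];r.append(q.mean(0).round(4))
    print(n,r)
k=(P[:,2]>.203)&(P[:,2]<.216)&(P[:,0]>.6)&(P[:,0]<.78)&(abs(P[:,1]+.06)<.09);print(np.linalg.lstsq(np.c_[P[k,:2],np.ones(k.sum())],P[k,2],rcond=None)[0])
E
```

```text
14.6833 [ 0.51758557 -0.21543297  0.27673573] [1.18271962 0.40232688 0.57632919] [ 0.01298699 -0.05045488 -0.01046346]
((-48.392242431640625, 5.161312103271484), (110.04161071777344, 98.24579620361328), 89.90201568603516)
front pts [[-97.60916  -49.775406]
 [-97.420975  60.266045]] back pts [[  0.63648945 -49.94342   ]
 [  0.8246765   60.09803   ]]
button z [0.0571834  0.06071957 0.06434097] 63
jar [array([ 0.6561, -0.262 ,  0.0597]), array([ 0.656 , -0.2621,  0.0593])]
core [array([0.5762, 0.1879, 0.0467]), array([0.5763, 0.1879, 0.0468])]
tray [array([0.7263, 0.1346, 0.0375]), array([0.7258, 0.1343, 0.0377])]
[ 0.00422609 -0.001965    0.20603002]
```

View pics/p8.png

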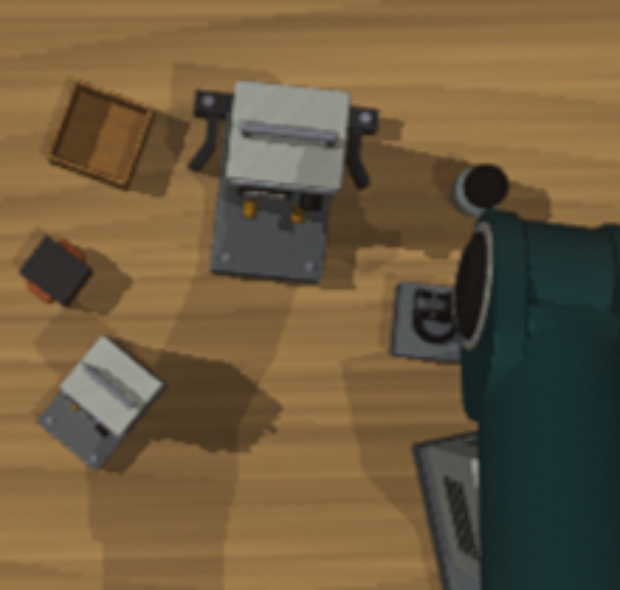

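The unit stands square between the guides against the stop, the button is back up at its starting height, and the bystanders haven't moved. Handing in.

```bash
python3 -c "
from bench import hand_in
print(hand_in())"
```

```text
the job is handed in; nothing more can be done
None
```

The power unit is home in the bay, and I pressed the start button fully down and released it. The job was handed in at about 15 s of the 51 s allowed; no verdict is reported.

- **Push:** I pushed low on the plinth's front face, straight along the bay's axis. The force rose from 9 to 22 N with no further motion, which showed it had met the stop.
- **Unit at the end:** its back is within about 1 mm of the stop, it is 5 mm off the centre line, square to about 0.1°, and tilted less than 0.3°.
- **Button:** it bottomed at 16 N, where about 5 N is enough. Its measured height afterwards (61 mm) matches the height before the press, so it is up again.
- **Bystanders:** core, jar and tray moved less than 1 mm.
- **What went wrong:** on first contact the fingers also pressed down on the unit, peaking at about 54 N vertical and 49 N horizontal at the wrist. I backed off, raised the tool and pushed again; the push then took about 8 N. The contact was through the fingers, as far as the wrist image and force readings show.

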